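# Set the dosing pump's dial to the set line and start it

### The job

Push the pump's black dial round with a fingertip, without squeezing or forcing it, until its white index mark lines up with the orange set line on the scale collar. Only then press the green start button fully down and let it come up. Leave the orange line, and the bottles, glass, bowl, spatula and small items standing about, where they are, and finish clear of everything with the dial still on the line.

Things in the scene. Friction and masses are not known exactly. Their poses are not given: they have to be found in the camera images.
- console: Cream pump console fixed to the bench, 220 (x) x 280 (y) mm, its flat top 85 mm above the bench; origin at the centre of its underside, x to its far side, y to its left as the robot sees it. An aluminium scale collar stands fixed on its top round the dial: 132 mm inside, 184 mm outside, its top 105 mm above the bench.
- dial_axis (a point): Point on the upright axis of the dial, level with its top face, 107 mm above the bench; axes as the console's. The dial is a flat black disc, 128 mm across, sunk in the scale collar. It turns either way by more than a full turn from any start, against friction (0.09 N m, about 2.5 N at the finger well), and stays where it is left.
- finger_well (a point): Centre of the floor of the dial's round finger well: a blind hole 42 mm across and 14 mm deep in the dial's top, with a grey floor 93 mm above the bench, 38 mm from the dial's axis, diametrically opposite the index mark. It moves round with the dial. Shut fingertips go into it and push against its wall.
- dial_index (a point): Outer end of the white index mark, a radial line 4 mm wide painted on the dial's top, at the dial's edge 64 mm from the axis, 107 mm above the bench. Turns with the dial.
- set_line (a point): Where the index mark's outer end must come: 64 mm from the dial's axis, 107 mm above the bench, just inside the inner end of the orange set line. That line (radial, 4 mm wide, 25 mm long, an orange tab at its outer end) is clamped on the scale collar at a different angle each time and does not turn with the dial.
- dial (a joint): Angle of the dial about its axis, rad, growing anticlockwise seen from above; 0 when the index points to the console's far side (+x of dial_axis).
- set_line_clip (a joint): Angle of the orange set line on the collar, same zero and sense as dial. The index is lined up when the two differ by a whole number of turns (2 pi). Clamped stiffly.
- start_top (a point): Centre of the top of the green start button (30 mm across) in a black housing on the console's near right part; it goes straight down 6 mm, needs 5 N to go all the way and springs back up.
- start (a joint): Travel of the start button, m: 0 up, 0.006 fully down.
- bottle_a: Bystander: clear capped bottle, 60 mm across, 130 mm tall, on the table left of the console; origin at its underside.
- bottle_b: Bystander: clear capped bottle, 60 mm across, 130 mm tall, on the table beyond the console's right part; origin at its underside.
- tumbler: Bystander: green glass tumbler, 70 mm across, 90 mm tall, on the table left of the console; origin at its underside.
- mixing_bowl: Bystander: steel bowl, 150 mm across, 80 mm tall, on the table right of the console; origin at its underside.
- spatula: Bystander: spatula 200 mm long lying on the table in front of the console (robot's side); origin at its middle, its x axis along its length.
- sample_vial: Bystander: small amber jar with a white cap, 28 mm across, 45 mm tall, standing on the console's top in its far right corner; origin at its underside.
- stopper: Bystander: dark rubber stopper, 26 mm across, 26 mm tall, standing on the console's top beside the vial; origin at its underside.

How it is judged (in metres and radians):
On the way, in this order (a step that is already met when the one before it is completed fails the run):
1. the dial's index mark is on the orange set line (horizontal distance between dial_index and set_line below 0.004 m), for 0.2 s.
2. the start button is pressed down with the index on the line (horizontal distance between dial_index and set_line below 0.004 m and value of joint start above 0.0045 m), for 0.02 s.
At the end, for the whole second after the job is handed in: The outer end of the index mark is within 4 mm (about 3.5 degrees) of the set line's point, the dial is at rest, the start button is up again, the set line has moved less than 3 mm and every bystander less than 30 mm (horizontal distance between dial_index and set_line below 0.004 m and velocity of joint dial between -0.05 and 0.05 rad/s and value of joint start below 0.0015 m and distance of set_line from where it was at the start of the episode below 0.003 m and distance of each of bottle_a, bottle_b, tumbler, mixing_bowl, spatula, sample_vial, stopper from where it was at the start of the episode below 0.03 m); the robot touches nothing.
It fails at once if the start button is pressed while the index is off the set line (horizontal distance between dial_index and set_line above 0.004 m and value of joint start above 0.003 m).
It fails at once if the dial is forced or squeezed with more than 35 N (contact force between the fingers and dial above 35 N).
It fails at once if the orange set line is shifted 3 mm or more (distance of set_line from where it was at the start of the episode above 0.003 m).
It fails at once if a bystander is lifted, carried or pushed away by more than 30 mm (distance of any of bottle_a, bottle_b, tumbler, mixing_bowl, spatula, sample_vial, stopper from where it was at the start of the episode above 0.03 m).
It also fails if it takes over 48 s, if anything falls off the work surface, if the arm or the gripper's body presses on something with over 40 N, if the wrist force passes 120 N, or if a joint passes its speed limit or range.

### The arm

A 6-joint arm with a two-finger parallel gripper is mounted at the origin on the work surface. World frame = base frame: x ahead of the robot, y to its left, z up, the work surface at z = 0. Lengths are in m, angles in degrees, forces in N, time in s.
With the tool pointing down it reaches from about 0.4 to 0.825 m from the base axis. Payload 7 kg.
Tool frame: the origin (TCP) lies on the front face of the gripper's body, between the roots of the fingers; the fingertips stand 66 mm ahead of it and the grasp point (between the pads) lies 47 mm ahead of it; z points along the fingers, y is the line along which they close (so a half turn about z gives the same grasp; the last joint's range is limited). The gripper opens to 88 mm and grips with 3 to 60 N. Pads are 19 mm wide; open, the fingers measure 130 mm over their backs; the gripper's body (78 mm by 193 mm) begins 47 mm behind the grasp point.
Start: joints at [-49.784, 20.546, 0.682, 0, -70.136, -16.507], TCP at [0.271, -0.618, 0.292] pointing down, gripper open.
Joint ranges: [-176.03, 176.03], [-82.01, 121.73], [-58.28, 71.71], [-173.87, 95.51], [-174.79, -0.11], [-173.66, 173.66]. Speed limits (degrees/s): [136.94, 136.94, 172.46, 180, 180, 180].

### API

Orientations are given as [roll, pitch, yaw] about the fixed x, y, z axes, in that order (R = Rz(yaw) Ry(pitch) Rx(roll)).
In Python, from plant import ctrl gives the robot as it stands.
- The arm moves only by the tool send_rows, never from a script. Its argument "deltas" is a list of rows, each a list of 2 entries, a list of its own where there are three numbers: the shift along the tool's x, y, z each as a share of 800 mm, from -1 to 1, then the turn about the tool's z as a share of 90 degrees, from -1 to 1. A call has exactly 5 rows; each row is the pose to reach, as a shift and turn from the pose commanded when the call began, along the tool's axes at that moment; what a row does not reach only later rows make up. A row lasts 1/12 s, in which the tool goes at most 41.7 mm and 7.16 degrees, less where a joint would pass 70% of its speed; a pose out of reach is approached as far as the arm can. A call with a number of a shift or a turn outside -1 to 1 is refused whole. A call with a gripper value outside its range is refused whole. "gripper" is the opening, from 0 (shut) to 1 (fully open), set as the call begins (left out, the last holds). The fingers move at their own pace and stop on an object; the grip force is fixed at half the most. Time passes only in rows, so rows that repeat a pose let the fingers close, or fill a call up. It gives the time, the measured TCP pose, the force, the opening and the grip force at its end, in the units of the state.
- ctrl.get_obs(): the state, without advancing time (a new reading comes with each control period).
- ctrl.snapshot(name): name is "scene" or "top"; returns a dict with "color" (480x640x3 uint8, red, green, blue), "vertical_fov" (degrees; the focal length in pixels is half the picture's height over the tangent of half this angle, whatever the lens; pixels are square), "cx", "cy" (the principal point, pixels), "rvec" (rotation vector, rad) and "tvec" (3), from world to camera coordinates, as OpenCV has them. Camera axes: x right, y down, z forward; pixel columns grow to the right and rows downward; lengths in m; the calibration is good to about 2 mm. A picture is of the moment at which its call begins. There is no depth.
- ctrl.close_job(): hands the job in; it is judged then, once.
Trained networks look in a picture, given as the dict that the camera call returned (one of the last four; its "shot" number tells which), for a name from the list of things; names that differ only in an ending like _2 or _b are one class to them, and where a whole thing is asked for, a point or a joint stands for the part that bears it (a point fixed in the world has none). Each returns a list of dicts, best first, with "conf" (0 to 1); they miss things now and then, are a little off and sometimes report something else, mostly with a low value. They report only what shows in the picture. A call takes as long as a camera call.
- ctrl.boxes_of(picture, thing): "xy" ([column, row] as shares, 0 to 1, of the picture: columns of its width, rows of its height, amid what is visible of it).
- ctrl.cut_out(picture, thing): "pixels" (480x640 bool, what is visible of it) and "xy" ([column, row] as shares, 0 to 1, of the picture: columns of its width, rows of its height, amid what is visible of it).
The state is a dict: "clock": time; "joint_pos": joint angles; "qvel": joint speeds; "tau": joint torques, N m; "tool_pos": TCP position; "orientation": TCP orientation; "force": force on the tool from outside, world axes, zero at the start; "moment": the same for the moment, N m; "opening": finger opening in m; "gripper_force": force on a finger pad.
Only numpy, scipy, OpenCV 4.12 (cv2) and the standard library are available. Lean on these libraries where they do the work, as an engineer would, in place of code of your own. Each camera call takes 0.05 s, during which the arm holds its last target. There are 200 camera calls.

## Working session

There is one attempt and no reset: what is moved stays moved. The work goes in short steps, Python scripts to look and compute and a tool call to move; the robot and the scene stay as the last step left them, time stands still between calls to the robot, and variables do not carry over. Pictures are saved under pics/ and viewed, at most 10 in all, crops included, and the job is handed in when it is done.

Besides the shell and the picture viewer there is one more tool, called after "Request:" by a JSON object that holds its "op" and its "data", one argument or row to a line. send_rows: Moves the arm, as the interface text tells. Shift numbers are shares of 800 mm and turn numbers shares of 90 degrees, none past 1 either way. Its arguments: {"type":"object","properties":{"deltas":{"type":"array","items":{"type":"array"}},"gripper":{"type":"number"}},"required":["deltas"]}

```bash
mkdir -p pics; ls; cat > h.py <<'E'
import numpy as np,cv2
from plant import ctrl
def cam(p):
    f=240/np.tan(np.radians(p["vertical_fov"])/2)
    K=np.array([[f,0,p["cx"]],[0,f,p["cy"]],[0,0,1.]])
    R=cv2.Rodrigues(np.array(p["rvec"],float))[0];return K,R,np.array(p["tvec"],float).ravel()
def ray(p,uv,z):
    K,R,t=cam(p);uv=np.atleast_2d(np.array(uv,float))
    d=(np.linalg.inv(K)@np.c_[uv,np.ones(len(uv))].T).T@R;c=-R.T@t
    return c+d*((z-c[2])/d[:,2])[:,None]
def proj(p,X):
    K,R,t=cam(p);q=(K@(R@np.atleast_2d(X).T+t[:,None])).T;return q[:,:2]/q[:,2:]
def save(p,n): cv2.imwrite("pics/"+n,p["color"][:,:,::-1])
E
python3 - <<'E'
from h import *
o=ctrl.get_obs();print(o)
for n in("scene","top"):
    p=ctrl.snapshot(n);save(p,n+"0.png");print(n,{k:v for k,v in p.items() if k!="color"})
    for th,z in [("console",.085),("dial_axis",.107),("finger_well",.093),("dial_index",.107),("set_line",.107),("dial",.107),("set_line_clip",.105),("start_top",.1),("sample_vial",.13),("stopper",.11),("bottle_a",.13),("tumbler",.09),("mixing_bowl",.08),("spatula",0)]:
        for b in ctrl.boxes_of(p,th)[:2]:
            uv=np.array(b["xy"])*[640,480];print(th,round(b["conf"],2),uv.round(1),ray(p,uv,z)[0].round(4))
E
```

```text
pics
{'clock': 0.0, 'joint_pos': array([-4.97833750e+01,  2.05902940e+01,  6.34123881e-01, -2.34518174e-02,
       -7.01371033e+01, -1.65059889e+01]), 'qvel': array([-0.09728039,  0.02990981, -0.00340322, -0.07089695, -0.05295866,
        0.01789145]), 'tau': array([ 1.86240213e-03, -5.82711303e+01,  2.93054670e+01,  6.99728921e+00,
        6.53704628e-03, -1.62275228e-04]), 'tool_pos': array([ 0.27125693, -0.61766557,  0.29122767]), 'orientation': array([ 1.79904306e+02, -5.36565306e-03, -1.56297346e+02]), 'force': array([ 0.59643022, -0.83147725,  0.08251489]), 'moment': array([0.0240388 , 0.00808714, 0.04359295]), 'gripper_force': 0.0, 'opening': 0.08751716261281124}
scene {'vertical_fov': 50.175579888952946, 'cx': 321.4945072362407, 'cy': 239.01620125792783, 'rvec': array([ 2.15884716,  1.07121404, -0.41618343]), 'tvec': array([-0.36425408, -0.27418138,  1.23045649]), 'shot': 1}
console 0.94 [344.8 230.2] [0.5931 0.0515 0.085 ]
dial_axis 0.8 [345.7 228.6] [0.6077 0.0401 0.107 ]
dial_axis 0.52 [327.3 247.2] [ 0.6226 -0.0099  0.107 ]
finger_well 0.63 [364.1 195.3] [0.5511 0.1302 0.
[... 1200 characters left out ...]
37 0.1208 0.093 ]
dial_index 0.6 [257.4 256.4] [0.5597 0.119  0.107 ]
set_line 0.55 [304.2 240.6] [0.5911 0.0349 0.107 ]
dial 0.69 [258.2 259. ] [0.555  0.1174 0.107 ]
set_line_clip 0.63 [301.9 243. ] [0.5868 0.0391 0.105 ]
start_top 0.73 [326.5 299. ] [ 0.4861 -0.0084  0.1   ]
sample_vial 0.66 [349.6 226.5] [ 0.6152 -0.0462  0.13  ]
stopper 0.53 [331.3 229.5] [ 0.6124 -0.0141  0.11  ]
bottle_a 0.94 [344.1 191.9] [ 0.6785 -0.0352  0.13  ]
bottle_a 0.64 [181.5 208.9] [0.639  0.2556 0.13  ]
tumbler 0.68 [149.7 269.5] [0.5325 0.3166 0.09  ]
tumbler 0.36 [258.4 259.1] [0.5569 0.1187 0.09  ]
mixing_bowl 0.74 [421.4 285.1] [ 0.5171 -0.1849  0.08  ]
spatula 0.63 [241.2 352.7] [0.3822 0.1539 0.    ]
```

```bash
python3 - <<'E'
import cv2,numpy as np
t=cv2.imread("pics/top0.png")[180:340,180:380];s=cv2.imread("pics/scene0.png")[140:300,260:460]
cv2.imwrite("pics/crop0.png",np.vstack([cv2.resize(t,(700,560),interpolation=2)]))
cv2.imwrite("pics/crop1.png",cv2.resize(s,(700,560),interpolation=2))
E
```

```text
(no output)
```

View pics/crop0.png

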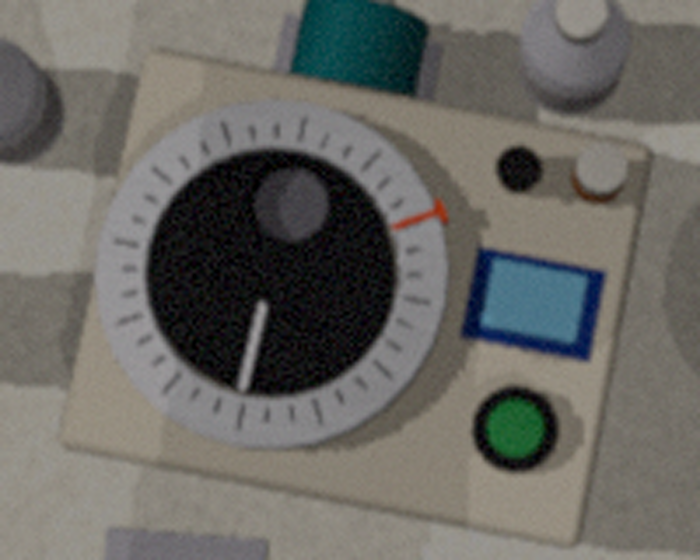

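View pics/scene0.png

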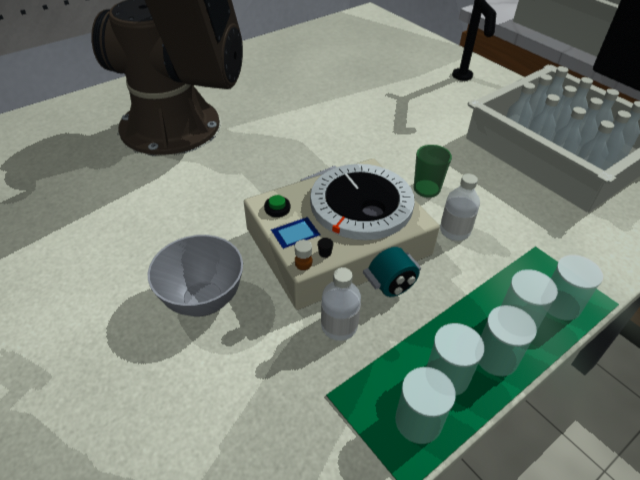

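The top view shows the dial centred at about (257.7, 257.7) px. The index end is near (249.4, 290.9), at the near side. The well is near (263, 239), the orange line's inner end near (292, 245), and the button near (327, 302). Scene view: it shows the same layout from the far side, with clear air above the console.

```bash
cat > m.py <<'E'
from h import *
import sys
def lin(p,mask,c,z):
    v,u=np.nonzero(mask);X=ray(p,np.c_[u,v],z)[:,:2]
    d=X-c;m=d.mean(0);return np.degrees(np.arctan2(m[1],m[0])),np.hypot(*d.T).min(),np.hypot(*d.T).max(),len(u)
def measure(c0,n=3):
    # c0: dial centre guess (world xy)
    for name in("top","scene"):
        p=ctrl.snapshot(name);im=p["color"].astype(int)
        for _ in range(n-1): im=im+ctrl.snapshot(name)["color"]
        im=im/n;r,g,b=im[...,0],im[...,1],im[...,2]
        V,U=np.mgrid[:480,:640];W=ray(p,np.c_[U.ravel(),V.ravel()],.106).reshape(480,640,3)
        c=np.array(c0,float)
        R=np.hypot(W[...,0]-c[0],W[...,1]-c[1])
        grey=(im.max(2)-im.min(2)<25)&(im.mean(2)>95)&(R>.05)&(R<.1)
        # radial edge search: inner & outer edge of collar via dark->bright crossing
        E=[]
        for a in np.radians(np.arange(0,360,3)):
            rr=np.arange(.045,.085,.0005);X=np.c_[c[0]+rr*np.cos(a),c[1]+rr*np.sin(a),np.full(len(rr),.105)]
            uv=proj(p,X).astype(np.float32);q=cv2.remap(im.mean(2).astype(np.float32),uv[:,0].reshape(1,-1),uv[:,1].reshape(1,-1),1)[0]
            q=np.convolve(q,np.ones(3)/3,'same');k=np.argmax(np.diff(q)[2:-2])+2;E.append(X[k,:2])
        E=np.array(E);
        for _ in range(6):
            A=np.c_[2*E,np.ones(len(E))];s=np.linalg.lstsq(A,(E**2).sum(1),rcond=None)[0];rad=np.sqrt(s[2]+s[:2]@s[:2])
            res=np.abs(np.hypot(*(E-s[:2]).T)-rad);E=E[res<max(2*np.median(res),.001)]
        c=s[:2];R=np.hypot(W[...,0]-c[0],W[...,1]-c[1])
        o=(r>g+60)&(r>b+60)&(R>.06)&(R<.093)
        w=(im.min(2)>np.percentile(im.mean(2)[R<.06],50)+55)&(R<.058)&(R>.012)
        print(name,"centre",c.round(4),"rad",rad.round(4),len(E),"orange",np.round(lin(p,o,c,.105),3),"white",np.round(lin(p,w,c,.107),3))
if __name__=="__main__":
    measure([.558,.118]);
E
python3 - <<'E'
from m import *
measure([.558,.118])
for n,uv in(("top",(263.1,238.6)),):
    p=ctrl.snapshot(n);print("well",ray(p,uv,.093))
    im=p["color"].astype(int);m=(im[...,1]>im[...,0]+40)&(im[...,1]>im[...,2]+40)
    v,u=np.nonzero(m);k=(abs(u-327)<20)&(abs(v-302)<20);print(k.sum(),ray(p,[u[k].mean(),v[k].mean()],.1))
    print(ray(p,[[180+650/3.5,180+152/3.5],[180+577/3.5,180+542/3.5],[180+63/3.5,180+447/3.5],[180+150/3.5,180+50/3.5]],.085))
p=ctrl.snapshot("scene");im=p["color"].astype(int);m=(im[...,1]>im[...,0]+40)&(im[...,1]>im[...,2]+40)
v,u=np.nonzero(m);k=(abs(u-277)<20)&(abs(v-203)<20);print(k.sum(),[ray(p,[u[k].mean(),v[k].mean()],z) for z in(.09,.1,.11)])
E
```

```text
top centre [0.5584 0.1196] rad 0.0646 111 orange [-68.117   0.069   0.093  23.   ] white [1.68789e+02 1.70000e-02 5.80000e-02 8.50000e+01]
scene centre [0.5584 0.1179] rad 0.0652 108 orange [-6.8978e+01  6.5000e-02  9.2000e-02  3.3000e+01] white [1.7773e+02 1.9000e-02 5.7000e-02 6.7000e+01]
well [[0.59489594 0.11120106 0.093     ]]
184 [[ 0.48065368 -0.00900288  0.1       ]]
[[ 0.63006803 -0.0791187   0.085     ]
 [ 0.42237095 -0.04372524  0.085     ]
 [ 0.4652188   0.22573043  0.085     ]
 [ 0.6784349   0.19065634  0.085     ]]
147 [array([[ 0.46587108, -0.00101042,  0.09      ]]), array([[ 0.47554459, -0.0069876 ,  0.1       ]]), array([[ 0.4852181 , -0.01296478,  0.11      ]])]
```

Request:
{"op": "send_rows", "data": {
  "deltas": [
    [[-0.037, 0.0337, 0], 0.053],
    [[-0.074, 0.0674, 0], 0.106],
    [[-0.111, 0.1011, 0], 0.159],
    [[-0.148, 0.1348, 0], 0.212],
    [[-0.185, 0.1685, 0], 0.2633]
  ],
  "gripper": 0
}}

```text
clock: 2.32
tool_pos: [0.353, -0.4335, 0.2922]
orientation: [-180.0, 0.0, 179.7]
force: [1.8, 0.4, 0.3]
opening: 0.0599
gripper_force: 0.0
```

Request:
{"op": "send_rows", "data": {
  "deltas": [
    [[-0.02, 0.0454, 0], 0],
    [[-0.04, 0.0908, 0], 0],
    [[-0.06, 0.1362, 0], 0],
    [[-0.08, 0.1816, 0], 0],
    [[-0.1, 0.227, 0], 0]
  ]
}}

```text
clock: 2.73
tool_pos: [0.433, -0.2516, 0.2926]
orientation: [-180.0, 0.1, -180.0]
force: [0.9, -0.4, 0.0]
opening: 0.0265
gripper_force: 0.0
```

Request:
{"op": "send_rows", "data": {
  "deltas": [
    [[-0.02, 0.0454, 0], 0],
    [[-0.04, 0.0908, 0], 0],
    [[-0.06, 0.1362, 0], 0],
    [[-0.08, 0.1816, 0], 0],
    [[-0.1, 0.227, 0], 0]
  ]
}}

```text
clock: 3.15
tool_pos: [0.513, -0.0698, 0.2927]
orientation: [180.0, 0.1, -180.0]
force: [1.3, -1.4, -0.5]
opening: 0.0009
gripper_force: 0.0
```

Request:
{"op": "send_rows", "data": {
  "deltas": [
    [[-0.02, 0.045, 0.012], 0],
    [[-0.04, 0.09, 0.024], 0],
    [[-0.06, 0.135, 0.036], 0],
    [[-0.08, 0.18, 0.048], 0],
    [[-0.1, 0.227, 0.06], 0]
  ]
}}

```text
clock: 3.57
tool_pos: [0.5929, 0.1114, 0.2441]
orientation: [180.0, 0.0, -180.0]
force: [0.5, 0.7, 0.4]
opening: 0.0002
gripper_force: 0.0
```

```bash
python3 - <<'E'
from h import *
o=ctrl.get_obs();print(o["tool_pos"],o["orientation"],o["opening"],o["clock"])
p=ctrl.snapshot("scene");t=ctrl.snapshot("top")
X=np.array(o["tool_pos"])-[0,0,.066];print(proj(p,X))
cv2.imwrite("pics/c2.png",np.hstack([cv2.resize(p["color"][100:280,270:450,::-1],(400,400),interpolation=2),cv2.resize(t["color"][160:320,180:340,::-1],(400,400),interpolation=2)]))
E
```

```text
[0.59292499 0.11141175 0.24405915] [ 1.79985815e+02  3.32477068e-02 -1.79976988e+02] 0.00022993569695771803 3.5667
[[376.19562603 173.56816202]]
```

View pics/c2.png

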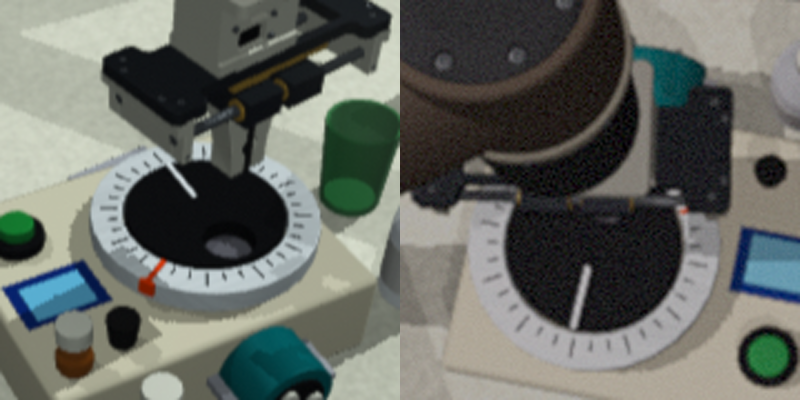

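The left half shows shut, tapered fingers over the far part of the dial with the well directly below. Both tips look narrow enough for the well.

Request:
{"op": "send_rows", "data": {
  "deltas": [
    [[-0.0035, -0.0005, 0.025], 0],
    [[-0.0035, -0.0005, 0.05], 0],
    [[-0.0035, -0.0005, 0.07], 0],
    [[-0.0035, -0.0005, 0.084], 0],
    [[-0.0035, -0.0005, 0.084], 0]
  ]
}}

```text
clock: 4.08
tool_pos: [0.5941, 0.1085, 0.1746]
orientation: [-179.9, -0.2, 180.0]
force: [0.1, -0.1, -0.3]
opening: 0.0006
gripper_force: 0.0
```

```bash
python3 - <<'E'
from h import *
o=ctrl.get_obs();print(o["tool_pos"],o["orientation"],o["force"])
p=ctrl.snapshot("scene");print(o["clock"])
X=np.array(o["tool_pos"])-[0,0,.066];print((proj(p,X)-[320,150])*[6,6])
cv2.imwrite("pics/c3.png",cv2.resize(p["color"][150:240,320:420,::-1],(600,540),interpolation=2))
E
```

```text
[0.5940817  0.10851503 0.17463122] [-179.9177162    -0.21154704  179.98562776] [ 0.06136307 -0.05173057 -0.30068857]
4.0833
[[309.91129442 339.78789196]]
```

View pics/c3.png

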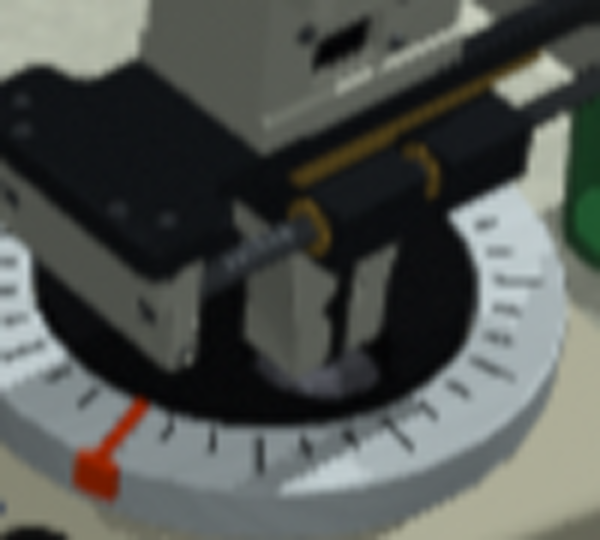

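Both fingers stand at the well's mouth, with the -y finger near the well's left rim at about (300, 375) in the crop. I'll overlay projected tip outlines and the well to check the fit.

```bash
python3 - <<'E'
from h import *
im=cv2.imread("pics/c3.png");p=ctrl.snapshot("scene")
o=ctrl.get_obs();X=np.array(o["tool_pos"])-[0,0,.066];print(X,ray(p,[320,200],.1)-ray(p,[319,200],.1))
def d(P,c): cv2.polylines(im,[((proj(p,P)-[320,150]+.5)*6).round().astype(int)],True,c,1)
for h,c in((.009,(0,0,255)),(.015,(0,255,255)),(.021,(0,255,0))):
    d(X+np.array([[.0095,h,0],[.0095,-h,0],[-.0095,-h,0],[-.0095,h,0]]),c)
a=np.linspace(0,6.28,60);W=np.array([.5584,.1188,0])+.038*np.array([np.cos(np.radians(-12)),np.sin(np.radians(-12)),0])
for z,c in((.107,(255,0,255)),(.093,(255,0,0))): d(W+np.c_[.021*np.cos(a),.021*np.sin(a),0*a+z],c)
cv2.imwrite("pics/c4.png",im[150:450,150:450].repeat(2,0).repeat(2,1))
E
```

```text
[0.59547971 0.10893928 0.11137672] [[0.00104426 0.00140706 0.        ]]
```

View pics/c4.png

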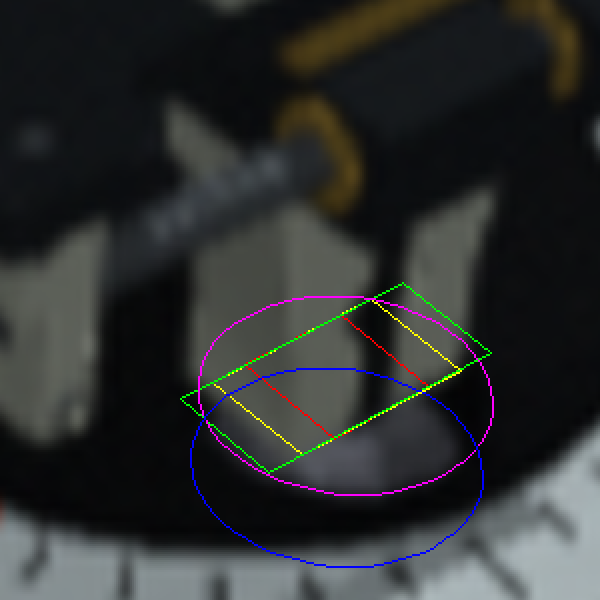

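Outlines: the well matches the purple circle, and the tips match the yellow box (about 30 x 19 mm). They fit with about 3 mm to spare, after a 2 mm shift in +y.

Request:
{"op": "send_rows", "data": {
  "deltas": [
    [[-0.0006, 0.002, 0], 0],
    [[-0.0006, 0.002, 0.003], 0],
    [[-0.0006, 0.002, 0.0055], 0],
    [[-0.0006, 0.002, 0.008], 0],
    [[-0.0006, 0.002, 0.008], 0]
  ]
}}

```text
clock: 4.6
tool_pos: [0.5956, 0.1106, 0.1704]
orientation: [180.0, -0.0, -180.0]
force: [0.4, 0.3, 0.6]
opening: 0.0003
gripper_force: 0.0
```

Request:
{"op": "send_rows", "data": {
  "deltas": [
    [[0, 0, 0.002], 0],
    [[0, 0, 0.004], 0],
    [[0, 0, 0.006], 0],
    [[0, 0, 0.007], 0],
    [[0, 0, 0.007], 0]
  ]
}}

```text
clock: 5.02
tool_pos: [0.5956, 0.1107, 0.1647]
orientation: [-180.0, -0.0, -180.0]
force: [-0.1, 0.2, -0.3]
opening: 0.0004
gripper_force: 0.3
```

```bash
python3 - <<'E'
import numpy as np
P=lambda t:np.array([-np.cos(np.radians(t)),np.sin(np.radians(t))])*.038/.8
for s in(-12,13,38,63):
    print(s,[[list((P(s+5*k)-P(s)).round(4))+[0],0] for k in range(1,6)])
E
```

```text
-12 [[[np.float64(-0.0007), np.float64(0.0041), 0], 0], [[np.float64(-0.001), np.float64(0.0082), 0], 0], [[np.float64(-0.001), np.float64(0.0124), 0], 0], [[np.float64(-0.0006), np.float64(0.0165), 0], 0], [[np.float64(0.0002), np.float64(0.0206), 0], 0]]
13 [[[np.float64(0.0011), np.float64(0.004), 0], 0], [[np.float64(0.0026), np.float64(0.0079), 0], 0], [[np.float64(0.0043), np.float64(0.0116), 0], 0], [[np.float64(0.0064), np.float64(0.0152), 0], 0], [[np.float64(0.0089), np.float64(0.0186), 0], 0]]
38 [[[np.float64(0.0027), np.float64(0.0032), 0], 0], [[np.float64(0.0056), np.float64(0.0061), 0], 0], [[np.float64(0.0088), np.float64(0.0087), 0], 0], [[np.float64(0.0123), np.float64(0.011), 0], 0], [[np.float64(0.0159), np.float64(0.0131), 0], 0]]
63 [[[np.float64(0.0038), np.float64(0.0017), 0], 0], [[np.float64(0.0077), np.float64(0.0031), 0], 0], [[np.float64(0.0117), np.float64(0.0041), 0], 0], [[np.float64(0.0158), np.float64(0.0048), 0], 0], [[np.float64(0.0199), np.float64(0.0051), 0], 0]]
```

Request:
{"op": "send_rows", "data": {
  "deltas": [
    [[-0.0007, 0.0041, 0], 0],
    [[-0.001, 0.0082, 0], 0],
    [[-0.001, 0.0124, 0], 0],
    [[-0.0006, 0.0165, 0], 0],
    [[0.0002, 0.0206, 0], 0]
  ]
}}

```text
clock: 5.43
tool_pos: [0.5939, 0.1258, 0.1643]
orientation: [-179.8, -0.3, -180.0]
force: [-5.8, -9.6, 1.6]
opening: 0.0007
gripper_force: 4.6
```

Request:
{"op": "send_rows", "data": {
  "deltas": [
    [[0.0, 0, 0], 0],
    [[0, 0, 0], 0],
    [[0, 0, 0], 0],
    [[0, 0, 0], 0],
    [[0, 0, 0], 0]
  ]
}}

```text
clock: 5.85
tool_pos: [0.5951, 0.1269, 0.1647]
orientation: [-180.0, -0.1, 180.0]
force: [-3.2, -3.5, -0.9]
opening: 0.0006
gripper_force: 2.2
```

```bash
sed -i 's/lin(p,w,c,.107),3))/lin(p,w,c,.107),3)); save(p,name+"_l.png")/' m.py; python3 - <<'E'
from m import *
measure([.5584,.1188],1)
o=ctrl.get_obs();print(o["tool_pos"],o["force"],o["clock"])
t=cv2.imread("pics/top_l.png");s=cv2.imread("pics/scene_l.png")
cv2.imwrite("pics/c5.png",np.hstack([cv2.resize(s[150:240,310:420],(440,360),interpolation=2),cv2.resize(t[205:315,205:315],(360,360),interpolation=2)]))
E
```

```text
top centre [0.5588 0.1195] rad 0.0647 67 orange [-71.17    0.093   0.093   1.   ] white [-3.6214e+01  1.7000e-02  5.8000e-02  3.3800e+02]
scene centre [0.5574 0.1187] rad 0.0662 56 orange [-6.8475e+01  6.8000e-02  9.2000e-02  2.9000e+01] white [-1.69e+00  1.40e-02  5.70e-02  2.64e+02]
[0.5951687  0.12694422 0.16474207] [-3.19272084 -4.41127776 -1.6452263 ] 5.95
```

View pics/c5.png

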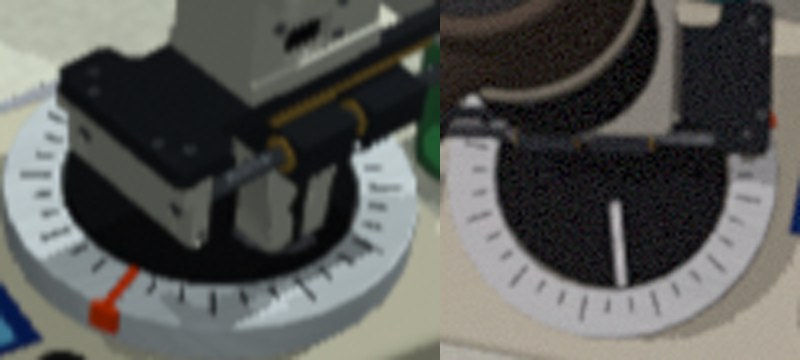

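The left half shows the tips in the well and the dial dragged along. In the right half the index runs from (613, 200) to (622, 283), about 18° further than before. I'll keep going.

Request:
{"op": "send_rows", "data": {
  "deltas": [
    [[0.0013, 0.0039, 0], 0],
    [[0.003, 0.0076, 0], 0],
    [[0.0049, 0.0111, 0], 0],
    [[0.0072, 0.0146, 0], 0],
    [[0.0099, 0.0178, 0], 0]
  ]
}}

```text
clock: 6.37
tool_pos: [0.5865, 0.1392, 0.1648]
orientation: [-179.8, -0.2, -180.0]
force: [-5.3, -15.2, 2.2]
opening: 0.0004
gripper_force: 8.4
```

Request:
{"op": "send_rows", "data": {
  "deltas": [
    [[0.0027, 0.0031, 0], 0],
    [[0.0055, 0.0059, 0], 0],
    [[0.0086, 0.0085, 0], 0],
    [[0.012, 0.0107, 0], 0],
    [[0.0155, 0.0128, 0], 0]
  ]
}}

```text
clock: 6.78
tool_pos: [0.5764, 0.1506, 0.1657]
orientation: [-179.9, 0.1, -180.0]
force: [2.0, -6.6, 0.5]
opening: 0.0003
gripper_force: 2.8
```

Request:
{"op": "send_rows", "data": {
  "deltas": [
    [[0.0037, 0.0017, 0], 0],
    [[0.0075, 0.003, 0], 0],
    [[0.0114, 0.004, 0], 0],
    [[0.0154, 0.0047, 0], 0],
    [[0.0194, 0.005, 0], 0]
  ]
}}

```text
clock: 7.2
tool_pos: [0.5624, 0.1563, 0.1664]
orientation: [179.9, 0.3, -180.0]
force: [4.4, -3.8, -0.1]
opening: 0.0004
gripper_force: 5.1
```

```bash
python3 - <<'E'
from m import *
t=ctrl.snapshot("top");o=ctrl.get_obs();print(o["tool_pos"],o["force"],o["clock"])
c=np.array([.5588,.1195]);im=t["color"].mean(2).astype(np.float32)
best=[]
for a in np.arange(150,330,1.):
    rr=np.linspace(.022,.06,40);A=np.radians(a)
    uv=proj(t,np.c_[c[0]+rr*np.cos(A),c[1]+rr*np.sin(A),0*rr+.107]).astype(np.float32)
    q=cv2.remap(im,uv[:,:1],uv[:,1:],1);best.append((np.percentile(q,20),a))
print(sorted(best)[-6:])
cv2.imwrite("pics/c6.png",cv2.resize(t["color"][195:325,195:355,::-1],(640,520),interpolation=2))
E
```

```text
[0.56168545 0.15626966 0.16638895] [ 4.41935364 -3.86749996  0.11036801] 7.25
[(np.float32(25.385937), np.float64(238.0)), (np.float32(25.657291), np.float64(256.0)), (np.float32(25.799479), np.float64(302.0)), (np.float32(25.816927), np.float64(255.0)), (np.float32(25.878124), np.float64(242.0)), (np.float32(25.93047), np.float64(303.0))]
```

View pics/c6.png

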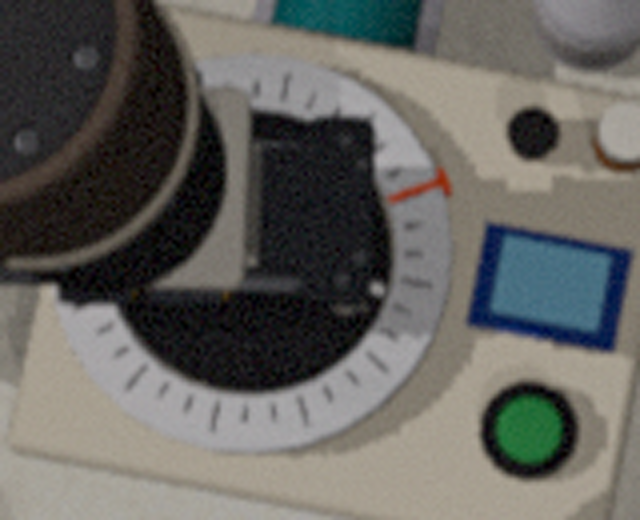

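The index tip shows at about (376, 288) in the crop, so it is near 253°. That leaves about 38° to the orange line.

```bash
python3 - <<'E'
import numpy as np
P=lambda t:np.array([-np.cos(np.radians(t)),np.sin(np.radians(t))])*.037/.8
for s in(88,113): print(s,[(P(s+5*k)-P(s)).round(4).tolist() for k in range(1,6)])
from h import *
p=ctrl.snapshot("top");print(ray(p,[[289.3,267.3],[195+390/4,195+199/4],[195+440/4,195+184/4]],.107)[:,:2]-[.5584,.1196])
E
```

```text
88 [[0.004, -0.0], [0.0081, -0.0004], [0.012, -0.0012], [0.0159, -0.0022], [0.0197, -0.0036]]
113 [[0.0036, -0.0017], [0.0071, -0.0038], [0.0104, -0.0061], [0.0135, -0.0087], [0.0163, -0.0116]]
[[-0.01704954 -0.05907536]
 [ 0.02439787 -0.06358523]
 [ 0.03191501 -0.08615871]]
```

Request:
{"op": "send_rows", "data": {
  "deltas": [
    [[0.004, 0, 0], 0],
    [[0.0081, -0.0004, 0], 0],
    [[0.012, -0.0012, 0], 0],
    [[0.0159, -0.0022, 0], 0],
    [[0.0197, -0.0036, 0], 0]
  ]
}}

```text
clock: 7.72
tool_pos: [0.5468, 0.1545, 0.1667]
orientation: [179.8, 0.4, -179.9]
force: [9.6, -3.2, -0.6]
opening: 0.0004
gripper_force: 4.7
```

```bash
python3 - <<'E'
from m import *
t=ctrl.snapshot("top");s=ctrl.snapshot("scene");o=ctrl.get_obs();print(o["tool_pos"],o["force"],o["clock"])
cv2.imwrite("pics/c7.png",np.hstack([cv2.resize(s["color"][150:240,300:400,::-1],(400,360),interpolation=2),cv2.resize(t["color"][210:300,240:340,::-1],(400,360),interpolation=2)]))
E
```

```text
[0.54558989 0.15417481 0.16638257] [2.60513882 1.74436607 1.02219045] 7.8167
```

View pics/c7.png

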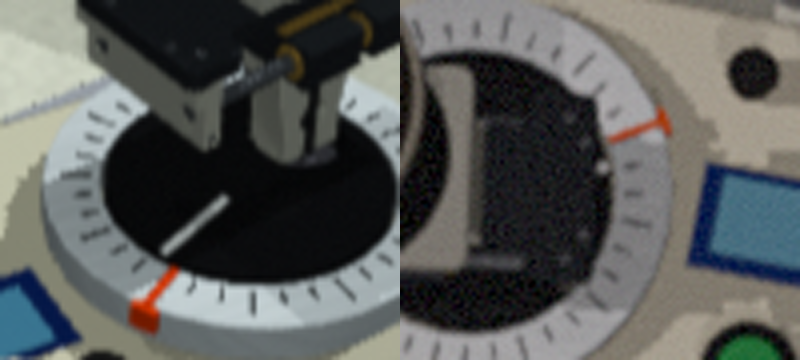

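Left view: the white index runs from (228, 198) to (165, 250) and stops just short of the orange line. I'll measure both angles in this view.

```bash
cat > a.py <<'E'
from h import *
CC={"scene":(.5584,.1179),"top":(.5584,.1196)}
def ang(name,lo=255,hi=320,n=1):
    p=ctrl.snapshot(name);im=p["color"].astype(np.float32)
    for _ in range(n-1): im=im+ctrl.snapshot(name)["color"]
    im/=n;c=CC[name];a=np.arange(lo,hi,.25);out=[]
    for (r0,r1,z,w) in((.024,.060,.107,0),(.069,.086,.105,1)):
        rr=np.linspace(r0,r1,30);A,Rr=np.meshgrid(np.radians(a),rr)
        uv=proj(p,np.c_[(c[0]+Rr*np.cos(A)).ravel(),(c[1]+Rr*np.sin(A)).ravel(),np.full(A.size,z)]).astype(np.float32)
        q=cv2.remap(im,uv[:,0].reshape(A.shape),uv[:,1].reshape(A.shape),cv2.INTER_LINEAR)
        v=q.min(2) if not w else q[...,0]-q[...,1:].mean(2)
        res=[]
        for h in (slice(0,15),slice(15,30),slice(0,30)):
            s=v[h].mean(0);s=s-np.median(s);k=np.argmax(s);m=np.abs(a-a[k])<5
            ww=np.clip(s[m]-.25*s[k],0,None);res.append(round(float((ww*a[m]).sum()/ww.sum()),2))
        out.append((res,round(float(s.max()),1)))
    print(name,"index",out[0],"orange",out[1])
if __name__=="__main__":
    import sys;[ang(n,n=3) for n in sys.argv[1:]];o=ctrl.get_obs();print(o["tool_pos"],o["force"],o["clock"])
E
python3 a.py scene
```

```text
scene index ([283.96, 284.37, 284.21], 113.8) orange ([290.96, 291.08, 291.03], 169.2)
[0.54499134 0.15374084 0.16584266] [2.36788109 1.73233287 2.76670073] 7.9667
```

Request:
{"op": "send_rows", "data": {
  "deltas": [
    [[0.0015, -0.0007, 0], 0],
    [[0.0027, -0.0013, 0], 0],
    [[0.0037, -0.0018, 0], 0],
    [[0.0045, -0.0022, 0], 0],
    [[0.0048, -0.0024, 0], 0]
  ]
}}

```text
clock: 8.38
tool_pos: [0.5399, 0.1509, 0.1649]
orientation: [180.0, -0.0, -180.0]
force: [2.2, 3.5, 1.0]
opening: 0.0006
gripper_force: 2.2
```

```bash
python3 a.py scene
```

```text
scene index ([296.0, 296.22, 296.15], 147.0) orange ([291.02, 291.1, 291.07], 168.9)
[0.53994325 0.15090595 0.1648945 ] [3.14679645 4.18893431 1.61669975] 8.5333
```

Request:
{"op": "send_rows", "data": {
  "deltas": [
    [[-0.0017, 0.0009, 0], 0],
    [[-0.0034, 0.0018, 0], 0],
    [[-0.005, 0.0026, 0], 0],
    [[-0.006, 0.0031, 0], 0],
    [[-0.0066, 0.0034, 0], 0]
  ]
}}

```text
clock: 8.95
tool_pos: [0.5432, 0.1525, 0.1638]
orientation: [-179.9, -0.3, 180.0]
force: [-6.2, 2.5, 1.3]
opening: 0.0004
gripper_force: 2.7
```

```bash
python3 a.py scene
```

```text
scene index ([293.98, 294.31, 294.2], 132.3) orange ([290.98, 291.1, 291.05], 169.5)
[0.54327079 0.15255961 0.16377301] [-5.93011913  2.83624168  0.69184624] 9.1
```

Request:
{"op": "send_rows", "data": {
  "deltas": [
    [[-0.0004, 0.0002, 0], 0],
    [[-0.0008, 0.0004, 0], 0],
    [[-0.0012, 0.0006, 0], 0],
    [[-0.0016, 0.0008, 0], 0],
    [[-0.0016, 0.0008, 0], 0]
  ]
}}

```text
clock: 9.52
tool_pos: [0.5445, 0.1531, 0.1636]
orientation: [-179.9, -0.3, 180.0]
force: [-5.1, 3.1, 0.0]
opening: 0.0005
gripper_force: 2.5
```

```bash
python3 a.py scene
```

```text
scene index ([291.96, 292.31, 292.17], 119.7) orange ([290.97, 291.1, 291.04], 169.7)
[0.54451546 0.15314417 0.1637033 ] [-5.40477116  2.52772872  0.61928889] 9.6667
```

Request:
{"op": "send_rows", "data": {
  "deltas": [
    [[-0.0003, 0.0001, 0], 0],
    [[-0.0006, 0.0003, 0], 0],
    [[-0.0008, 0.0004, 0], 0],
    [[-0.0008, 0.0004, 0], 0],
    [[-0.0008, 0.0004, 0], 0]
  ]
}}

```text
clock: 10.08
tool_pos: [0.5454, 0.1534, 0.1637]
orientation: [-179.9, -0.3, 180.0]
force: [-5.1, 1.6, 0.0]
opening: 0.0003
gripper_force: 3.2
```

```bash
python3 a.py scene
```

```text
scene index ([291.0, 291.38, 291.24], 114.9) orange ([290.96, 291.09, 291.03], 169.2)
[0.54535193 0.1534079  0.16372215] [-5.09630301  1.27656458 -0.490889  ] 10.2333
```

Request:
{"op": "send_rows", "data": {
  "deltas": [
    [[0.0008, -0.0004, 0], 0],
    [[0.0016, -0.0008, 0], 0],
    [[0.0024, -0.001, 0], 0],
    [[0.003, -0.0013, 0], 0],
    [[0.003, -0.0013, 0], 0]
  ]
}}

```text
clock: 10.65
tool_pos: [0.5449, 0.1534, 0.165]
orientation: [-180.0, -0.0, -180.0]
force: [-1.5, 2.2, -2.7]
opening: 0.0002
gripper_force: 1.7
```

```bash
python3 a.py scene
```

```text
scene index ([290.99, 291.43, 291.26], 117.3) orange ([290.98, 291.1, 291.04], 169.8)
[0.54493561 0.1533973  0.1650541 ] [-2.82848306  1.02953783 -1.4190618 ] 10.8
```

Request:
{"op": "send_rows", "data": {
  "deltas": [
    [[0.0008, -0.0004, 0], 0],
    [[0.0008, -0.0004, -0.005], 0],
    [[0.0008, -0.0004, -0.015], 0],
    [[0.0008, -0.0004, -0.04], 0],
    [[0.0008, -0.0004, -0.07], 0]
  ]
}}

```text
clock: 11.22
tool_pos: [0.544, 0.1526, 0.2215]
orientation: [-179.9, -0.1, -180.0]
force: [0.2, 0.8, -0.5]
opening: 0.0003
gripper_force: 0.0
```

```bash
python3 a.py scene
```

```text
scene index ([290.98, 291.46, 291.26], 130.2) orange ([290.99, 291.1, 291.05], 167.3)
[0.54568978 0.15357354 0.22424986] [ 0.22454327  0.10698098 -0.24193416] 11.3667
```

Request:
{"op": "send_rows", "data": {
  "deltas": [
    [[0.016, -0.041, 0], 0],
    [[0.032, -0.082, 0], 0],
    [[0.048, -0.122, 0], 0],
    [[0.064, -0.163, 0], 0],
    [[0.0795, -0.203, 0], 0]
  ]
}}

```text
clock: 11.78
tool_pos: [0.4797, -0.0108, 0.2211]
orientation: [-180.0, 0.0, -180.0]
force: [1.8, -0.6, 0.5]
opening: 0.0004
gripper_force: 0.0
```

```bash
python3 a.py scene top; python3 - <<'E'
from h import *
t=ctrl.snapshot("top");s=ctrl.snapshot("scene")
cv2.imwrite("pics/c8.png",np.hstack([cv2.resize(s["color"][140:260,240:400,::-1],(400,300),interpolation=2),cv2.resize(t["color"][200:320,220:380,::-1],(400,300),interpolation=2)]))
E
```

```text
scene index ([290.99, 291.39, 291.23], 174.2) orange ([291.03, 291.1, 291.07], 161.4)
top index ([292.54, 292.43, 292.49], 131.9) orange ([291.91, 291.83, 291.86], 88.3)
[ 0.48114146 -0.00901898  0.22123727] [0.10347884 0.52647581 0.52220125] 12.0833
```

View pics/c8.png

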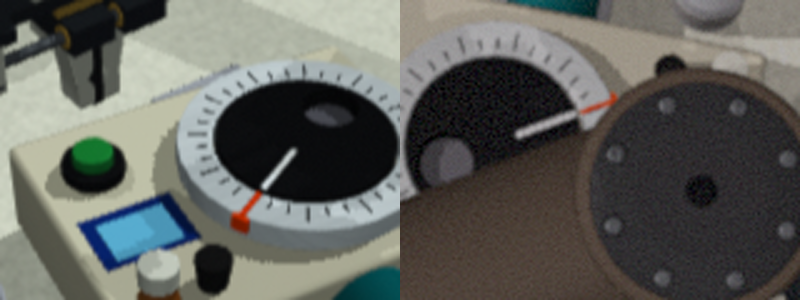

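Both views show the index lying straight on the orange line, with the shut fingers above the button. I'll press it now.

Request:
{"op": "send_rows", "data": {
  "deltas": [
    [[0, 0, 0.02], 0],
    [[0, 0, 0.04], 0],
    [[0, 0, 0.052], 0],
    [[0, 0, 0.058], 0],
    [[0, 0, 0.06], 0]
  ]
}}

```text
clock: 12.6
tool_pos: [0.4806, -0.009, 0.1722]
orientation: [-180.0, -0.1, -179.9]
force: [-1.1, 0.8, 2.3]
opening: 0.0002
gripper_force: 0.9
```

Request:
{"op": "send_rows", "data": {
  "deltas": [
    [[0, 0, 0.0015], 0],
    [[0, 0, 0.003], 0],
    [[0, 0, 0.0045], 0],
    [[0, 0, 0.006], 0],
    [[0, 0, 0.006], 0]
  ]
}}

```text
clock: 13.02
tool_pos: [0.481, -0.0091, 0.1686]
orientation: [180.0, 0.0, -180.0]
force: [-2.1, 0.8, 3.8]
opening: 0.0004
gripper_force: 1.9
```

Request:
{"op": "send_rows", "data": {
  "deltas": [
    [[0, 0, 0.001], 0],
    [[0, 0, 0.002], 0],
    [[0, 0, 0.003], 0],
    [[0, 0, 0.0035], 0],
    [[0, 0, 0.0035], 0]
  ]
}}

```text
clock: 13.43
tool_pos: [0.4811, -0.0091, 0.1667]
orientation: [180.0, 0.1, -180.0]
force: [-5.9, 3.1, 16.5]
opening: 0.0005
gripper_force: 8.1
```

Force went past 5 N to 16.5 N over the full travel, so the button is bottomed. I'll lift off.

Request:
{"op": "send_rows", "data": {
  "deltas": [
    [[0, 0, -0.005], 0],
    [[0, 0, -0.02], 0],
    [[0, 0, -0.05], 0],
    [[0, 0, -0.09], 0],
    [[0, 0, -0.13], 0]
  ]
}}

```text
clock: 13.85
tool_pos: [0.4803, -0.0095, 0.27]
orientation: [-180.0, -0.1, -180.0]
force: [0.2, 0.4, 0.1]
opening: 0.0004
gripper_force: 0.0
```

Request:
{"op": "send_rows", "data": {
  "deltas": [
    [[0.01, -0.04, 0], 0],
    [[0.02, -0.08, 0], 0],
    [[0.03, -0.12, 0], 0],
    [[0.04, -0.14, 0], 0],
    [[0.04, -0.14, 0], 0]
  ]
}}

```text
clock: 14.27
tool_pos: [0.4472, -0.1236, 0.2692]
orientation: [-180.0, -0.0, 179.9]
force: [-0.0, 0.0, -0.5]
opening: 0.0004
gripper_force: 0.0
```

```bash
python3 a.py scene top; python3 - <<'E'
from h import *
s=ctrl.snapshot("scene")
cv2.imwrite("pics/c9.png",cv2.resize(s["color"][100:340,140:480,::-1],(680,480),interpolation=2))
E
```

```text
scene index ([290.97, 291.38, 291.21], 170.3) orange ([291.02, 291.1, 291.07], 162.9)
top index ([292.53, 292.42, 292.48], 144.7) orange ([291.9, 291.82, 291.86], 91.5)
[ 0.44909931 -0.12069298  0.26932016] [-0.07833444  0.78619719  0.56473014] 14.5667
```

View pics/c9.png

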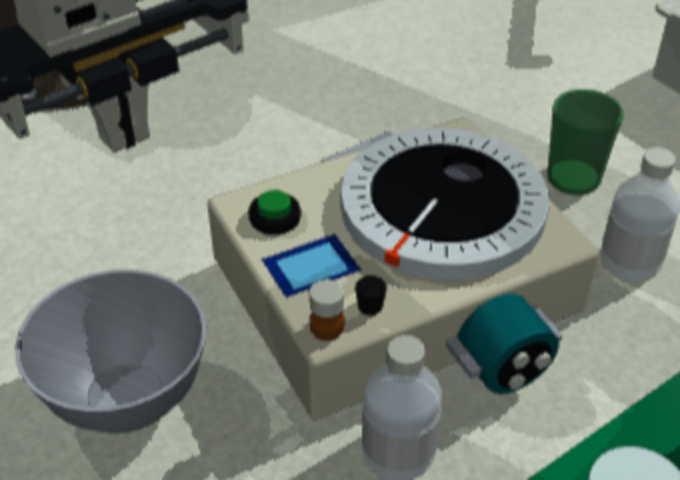

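The index still lies on the orange line at about (410, 230), and the button is up at (274, 205). The visible bystanders are in place, and the arm is clear.

```bash
python3 -c "
from plant import ctrl
print(ctrl.close_job())"
```

```text
the job is handed in; nothing more can be done
None
```

I turned the dial until its index was within about 0.6° of the orange line in both camera views. I then pressed the start button fully down (16.5 N) and let it come up, moved the arm clear, and handed the job in at about 14.6 s. No verdict came back.

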